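# Fit the orange shield to the illuminator and open its shutter

## Robot

A 6-joint arm with a two-finger parallel gripper is mounted at the origin on the work surface. World frame = base frame: x ahead of the robot, y to its left, z up, the work surface at z = 0. Lengths are in mm, angles in degrees, forces in N, time in s.
With the tool pointing down it reaches from about 300 to 850 mm from the base axis. Payload 4.2 kg.
Tool frame: the origin (TCP) lies at the centre of the arm's flange, where the gripper is bolted on; the fingertips stand 191 mm ahead of it and the grasp point (between the pads) lies 172 mm ahead of it; y points along the fingers, x is the direction in which the jaws open and shut, and the axes are right-handed (so a half turn about y gives the same grasp; the last joint's range is limited). The gripper opens to 91 mm and grips with 3 to 60 N. Pads are 32 mm wide; open, the fingers measure 118 mm over their backs; the gripper's body (76 mm by 178 mm) begins 60 mm behind the grasp point.
Start: joints at [-67.093, 18.312, 89.639, -0, 72.044, -1.146], TCP at [234.355, -525.072, 404.776] pointing down, gripper open.
Joint ranges: [-177.97, 177.97], [-48.28, 115.42], [12.27, 149.76], [-77.06, 257.06], [2.81, 150.46], [-146.56, 146.56]. Speed limits (degrees/s): [147.25, 147.25, 180, 180, 180, 180].

## Interface

Orientations are given as [roll, pitch, yaw] about the fixed x, y, z axes, in that order (R = Rz(yaw) Ry(pitch) Rx(roll)).
In Python, from workcell import env gives the robot as it stands.
- The arm moves only by the tool carry_out, never from a script. Its argument "increments" is a list of rows, each a list of 3 entries, a list of its own where there are three numbers: the turn, a rotation vector about the tool's x, y, z in rad, then the shift along the tool's x, y, z in mm, then the closure, from 0 (fully open) to 1 (shut). In form: [[[wx, wy, wz], [dx, dy, dz], claw], ...]. A call has 1 to 10 rows; each row is the pose to reach, as a shift and turn from the pose commanded when the call began, along the tool's axes at that moment; what a row does not reach only later rows make up. A row lasts 1/12 s, in which the tool goes at most 41.7 mm and 7.16 degrees, less where a joint would pass 70% of its speed; a pose out of reach is approached as far as the arm can. A call with a gripper value outside its range is refused whole. The fingers move at their own pace and stop on an object; "force" is the grip in N (left out, the last holds). Time passes only in rows, so rows that repeat a pose let the fingers close. It gives the time, the measured TCP pose, the force and the opening at its end, in the units of the state.
- env.state(): the state, without advancing time (a new reading comes with each control period).
- env.grab_frame(name): name is "side" or "top"; returns a dict with "frame" (480x640x3 uint8, blue, green, red), "z_map" (480x640 float32, mm along the optical axis (not along the pixel's ray), 0 where there is no reading), "camera_matrix" (3x3 intrinsics, pixels), "k1" (the pictures are not rectified: a ray, as slopes to the right and down, at radius r is drawn at 1 + k1 r^2 times it, then the intrinsics apply), "rvec" (rotation vector, rad) and "tvec" (3), from world to camera coordinates, as OpenCV has them. Camera axes: x right, y down, z forward; pixel columns grow to the right and rows downward; lengths in mm; the calibration is good to about 2 mm. A picture is of the moment at which its call begins.
- env.job_done(): hands the job in, once; it reports no verdict.
The state is a dict: "time_s": time; "qpos": joint angles; "qvel": joint speeds; "effort": joint torques, N m; "ee_pos": TCP position; "ee_rot": TCP orientation; "force": force on the tool from outside, world axes, zero at the start; "torque": the same for the moment, N m; "gripper_width": finger opening in mm.
Only numpy, scipy, OpenCV 4.12 (cv2) and the standard library are available. Lean on these libraries where they do the work, as an engineer would, in place of code of your own. Each camera call takes 0.05 s, during which the arm holds its last target. There are 200 camera calls.

## Task

Take the orange shield out of the storage rack and slide it into the sloping slot of the blue-light illuminator until it is fully home, and let go of it. Only then slide the yellow shutter grip on the illuminator all the way open. Leave the other two panels in their rack, the dish on the glass and everything else on the bench where it stands.

Things in the scene. Friction and masses are not known exactly. Their poses are not given: they have to be found in the camera images.
- illuminator: White box fixed to the bench, 230 (x, -120 to +110) x 170 (y) x 45 mm high. Origin at underside, z up; -x faces the robot, turned by some yaw. On top: shutter track 14 mm high, 40 x 110 mm at x = -92; blue glass x -62 to +34, top at z = 46; black sloping slot at the back, its floor at (75, 0, 59) mm, with a block 83 mm high behind it (x 85 to 107).
- slot_floor (a point): Centre of the slot's floor; z points up out of the slot, which leans 25 deg from vertical, top towards the robot (illuminator's -x), over the glass; x across the gap, y along its width. Gap 8.5 x 93 mm, 40 mm deep, then flared lips. Outside 30 x 112 mm. With the shield home its foot is at this point and its axes agree with these (either way round).
- slot_mouth (a point): Centre of the slot's mouth, 52 mm above slot_floor along the slot; same axes. The flared lips widen the gap from 8.5 x 93 mm (at 40 mm from the floor) to about 18 x 104 mm here.
- shield: The orange shield, about 85 g (varies): stiff see-through orange blade 6 mm thick (x), 90 wide (y), 100 tall (z), with an opaque orange grip bar on its top edge, 12 mm thick (x), 70 wide (y), z = 100 to 120 mm. Same both ways round. Origin at the centre of its lower edge, z up the blade. Starts upright in one of the three rack slots.
- shield_grip (a point): Middle of the shield's grip bar, 110 mm above its lower edge; same axes as the shield; pinch it across x (12 mm).
- shield_foot (a point): Centre of the shield's lower edge (the shield's origin); same axes as the shield.
- rack: Storage rack fixed to the bench, grey base 180 (x) x 112 mm (y), three upright slots at x = -56, 0, +56 mm for panels whose faces look along x. Origin at underside, z up. Slot floors at z = 8 mm; aluminium end channels reach z = 53 mm, gaps 8.5 x 94 mm. Holds the orange shield and two other panels in any order.
- clear_panel: Panel of the same shape and size as the orange shield (blade 6 x 90 x 100 mm, bar 12 x 70 x 20 mm on top), origin at the centre of its lower edge, clear blade with a white bar; stays in the rack.
- grey_panel: Panel of the same shape and size as the orange shield (blade 6 x 90 x 100 mm, bar 12 x 70 x 20 mm on top), origin at the centre of its lower edge, dark grey blade with a black bar; stays in the rack.
- shutter (a joint): Position of the yellow shutter grip along its track, m: 0 is closed, 0.060 fully open, moving along the illuminator's +y; starts at 0 to 0.008. About 1.5 N of friction; it stays where it is left.
- shutter_top (a point): Centre of the top face of the yellow shutter grip, 99.5 mm above the bench. The grip is a block 28 mm (x) by 20 mm (y) by 40 mm high, below this point; axes as the illuminator's. With the shield home there is most room for a gripper whose wide side lies along y.
- dish: Closed round dish with seeds on white paper, 74 mm across, 13 mm high, origin under its centre; lies loose on the illuminator's blue glass; stays there.
- vial: Small amber vial with black cap, 26 mm across, 55 mm high, origin underneath, standing on the bench between rack and illuminator.
- dish_stack: Stack of three closed dishes, 74 mm across, 40 mm high, origin underneath; bystander on the left side.
- wash_bottle: White bottle with red cap, 60 mm across, 150 mm high, origin underneath; bystander on the right side.
- reagent_jar: Amber jar with blue cap, 56 mm across, 80 mm high, origin underneath; bystander near the middle of the bench, further out.

How it is judged (in metres and radians):
On the way, in this order (a step that is already met when the one before it is completed fails the run):
1. the orange shield is fully home in the illuminator's slot and let go, the shutter still closed (x of shield_foot in the frame of slot_floor between -0.003 and 0.003 m and y of shield_foot in the frame of slot_floor between -0.004 and 0.004 m and z of shield_foot in the frame of slot_floor between -0.003 and 0.003 m and angle between the z axis of shield and the z axis of slot_floor, either way round below 0.09 rad and angle between the x axis of shield and the x axis of slot_floor, either way round below 0.09 rad and contact force between the fingers and shield below 0.05 N and value of joint shutter below 0.02 m), for 0.2 s.
2. then the shutter is slid open (value of joint shutter above 0.054 m), for 0.2 s.
At the end, for the whole second after the job is handed in: Shield in the slot, its foot within 3 mm of the slot floor in depth and across the gap, 4 mm along the width, within 0.09 rad of the slot axes, released, at rest; shutter past 54 of 60 mm; the other two panels upright in the rack within 0.15 rad (x of shield_foot in the frame of slot_floor between -0.003 and 0.003 m and y of shield_foot in the frame of slot_floor between -0.004 and 0.004 m and z of shield_foot in the frame of slot_floor between -0.003 and 0.003 m and angle between the z axis of shield and the z axis of slot_floor, either way round below 0.09 rad and angle between the x axis of shield and the x axis of slot_floor, either way round below 0.09 rad and contact force between the fingers and shield below 0.05 N and value of joint shutter above 0.054 m and linear speed of shield below 0.02 m/s and angle between each of clear_panel, grey_panel's own z axis and vertical below 0.15 rad); the robot touches nothing.
It fails at once if another panel in the rack is moved more than 25 mm (distance of any of clear_panel, grey_panel from where it was at the start of the episode above 0.025 m).
It fails at once if the dish is moved more than 20 mm (distance of dish from where it was at the start of the episode above 0.02 m).
It fails at once if the vial is moved more than 20 mm or knocked over (distance of vial from where it was at the start of the episode above 0.02 m or angle between vial's own z axis and vertical above 0.6 rad).
It fails at once if the dish stack, wash bottle or reagent jar is moved more than 30 mm (distance of any of dish_stack, wash_bottle, reagent_jar from where it was at the start of the episode above 0.03 m).
It fails at once if the shutter is opened while the shield is not in the slot (value of joint shutter above 0.03 m and distance between shield_foot and slot_floor above 0.01 m).
It also fails if it takes over 59 s, if anything falls off the work surface, if the arm or the gripper's body presses on something with over 40 N, if the wrist force passes 120 N, or if a joint passes its speed limit or range.

## Working session

There is one attempt and no reset: what is moved stays moved. The work goes in short steps, Python scripts to look and compute and a tool call to move; the robot and the scene stay as the last step left them, time stands still between calls to the robot, and variables do not carry over. Pictures are saved under pics/ and viewed, about 8 in all and at most 12, crops included, and the job is handed in when it is done.

Besides the shell and the picture viewer there is one more tool, called after ">>>" as name(argument=value, ...) on one line, values as JSON. carry_out: Moves the arm, as the interface text tells. Its arguments: {"type":"object","properties":{"increments":{"type":"array","items":{"type":"array"}},"force":{"type":"number"}},"required":["increments"]}

```bash
mkdir -p pics
cat > h.py <<'E'
import numpy as np, cv2
from scipy.spatial.transform import Rotation as R
from workcell import env
def grab(n):
    f=env.grab_frame(n); K=np.array(f["camera_matrix"],float);k=f["k1"]
    v,u=np.mgrid[0:480,0:640]
    p=cv2.undistortPoints(np.stack([u.ravel(),v.ravel()],1).astype(float)[:,None],K,np.array([k,0,0,0,0.]))[:,0]
    z=f["z_map"].ravel().astype(float)
    P=np.c_[p*z[:,None],z]; Rm=cv2.Rodrigues(np.array(f["rvec"],float))[0]
    W=(P-np.array(f["tvec"],float).ravel())@Rm
    W[z==0]=np.nan
    return f["frame"],W.reshape(480,640,3),f
E
python3 - <<'E'
from h import *
print(env.state())
for n in("side","top"):
    im,W,f=grab(n); cv2.imwrite(f"pics/{n}0.png",im); np.save(f"{n}0.npy",W)
    print(n,-cv2.Rodrigues(np.array(f["rvec"]))[0].T@np.array(f["tvec"]).ravel(),f["camera_matrix"],f["k1"])
E
```

```text
{'time_s': 0.0, 'qpos': array([-6.70928170e+01,  1.83534953e+01,  8.97063825e+01, -7.58273195e-04,
        7.20424498e+01, -1.14754247e+00]), 'qvel': array([-0.10329201, -0.077311  ,  0.0892006 , -0.01492446, -0.03870467,
       -0.01526354]), 'effort': array([ 9.48464840e-04, -4.12458730e+01, -2.31972027e+01,  7.31080910e-02,
        4.56232333e-02, -1.66141681e-04]), 'ee_pos': array([ 234.29895139, -524.92925834,  403.90153732]), 'ee_rot': array([-89.99867145,   0.10232146, -65.94503894]), 'force': array([ 0.26211079, -0.26615422,  0.69006219]), 'torque': array([ 0.00791302, -0.03960329,  0.00270131]), 'gripper_width': 91.20505407659233}
side [ 104.76855893  958.55372411 1014.25263516] [[579.86119114   0.         320.34912624]
 [  0.         579.86119114 232.79210701]
 [  0.           0.           1.        ]] -0.03821177861649348
top [ 381.95683709   14.46375715 1366.61952048] [[524.08203476   0.         324.93163267]
 [  0.         524.08203476 238.94833093]
 [  0.           0.           1.        ]] -0.07533288460145643
```

View pics/top0.png

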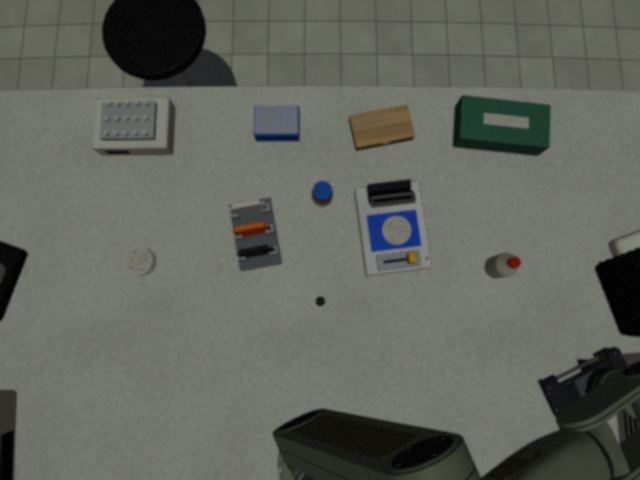

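View pics/side0.png

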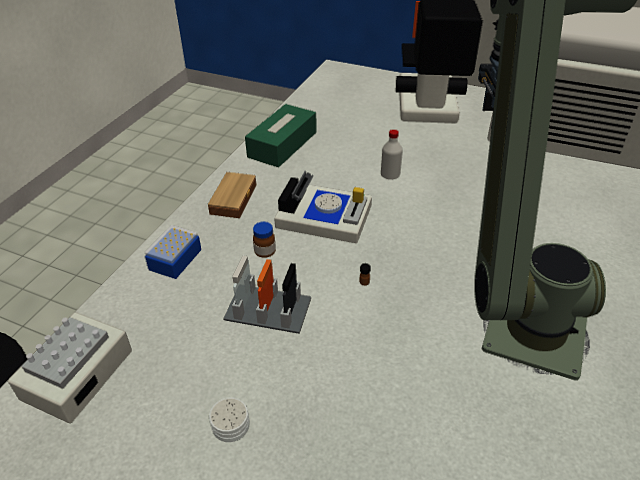

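The top view shows the rack at about (255,233), with the orange bar in the middle slot at (253,229). The illuminator is at about (393,228): slot at the top (390,192), glass and dish at (396,230), yellow grip at (411,258). The vial is at (320,301). The side view agrees. Next I'll measure these.

```bash
cat > m.py <<'E'
from h import *
def rect(P): 
    (c,s,a)=cv2.minAreaRect(P[:,:2].astype(np.float32)); return np.round(c,1),np.round(s,1),round(a,2)
if __name__=="__main__":
  for n in("top","side"):
    W=np.load(n+"0.npy"); im=cv2.imread(f"pics/{n}0.png"); hsv=cv2.cvtColor(im,cv2.COLOR_BGR2HSV); H,S,V=cv2.split(hsv)
    X,Y,Z=W[...,0],W[...,1],W[...,2]
    box=(X>300)&(X<700)
    o=(H<14)&(S>170)&(V>120)&box&(Y>100)&(Y<300)
    print(n,"orange z",np.nanpercentile(Z[o],[5,50,95]))
    for nm,m in dict(bar=o&(Z>115)&(Z<140),
      yellow=(H>18)&(H<35)&(S>150)&(V>100)&box&(Y<0)&(Z>92)&(Z<108),
      blue=(H>105)&(H<130)&(S>180)&(V>100)&box&(Y<-50)&(Z<60),
      illtop=(abs(Z-45)<7)&box&(Y<-20)&(Y>-330),
      dish=(abs(Z-59)<4)&box&(Y<-60)&(Y>-300)&(S<60),
      backblock=(Z>75)&(Z<92)&box&(X>480)&(Y<-50)&(Y>-300),
      rackbase=(Z>3)&(Z<14)&box&(Y>80)&(Y<330),
      rackbars=(Z>115)&(Z<140)&box&(Y>80)&(Y<330),
      vial=(Z>40)&(Z<65)&(X>300)&(X<450)&(Y<100)&(Y>-50)).items():
        m=cv2.morphologyEx(m.astype(np.uint8),cv2.MORPH_OPEN,np.ones((2,2)))>0
        P=W[m]
        if len(P)>5: print(nm,len(P),rect(P),"mean",P.mean(0).round(1))
E
python3 m.py
python3 - <<'E'
import cv2
a=cv2.imread('pics/top0.png')
b=cv2.resize(a[170:290,220:440],None,fx=3.6,fy=3.6,interpolation=cv2.INTER_CUBIC)
cv2.imwrite('pics/topc.png',cv2.convertScaleAbs(b,alpha=1.6))
E
```

```text
top orange z [123.1460535  127.26115596 131.08608893]
bar 91 (array([582.3, 173.8]), array([ 7.2, 64.4]), 10.21) mean [581.6 173.8 124.9]
yellow 62 (array([ 510.3, -225.1]), array([22.2, 23.1]), 0.6) mean [ 509.1 -222.9   93.3]
blue 807 (array([ 583.6, -185.5]), array([ 87.8, 122.7]), 6.73) mean [nan nan nan]
illtop 3294 (array([ 585., -157.]), array([215. , 244.1]), 6.83) mean [nan nan nan]
dish 895 (array([ 552. , -189.3]), array([129.3, 112.8]), 7.1) mean [nan nan nan]
backblock 378 (array([ 673.8, -175.3]), array([ 52.7, 116.4]), 4.07) mean [nan nan nan]
rackbase 1261 (array([nan, nan]), array([0., 0.]), 0.0) mean [nan nan nan]
rackbars 486 (array([582.7, 172.4]), array([119.8,  66.4]), 9.81) mean [nan nan nan]
vial 81 (array([405.7,   4.1]), array([23.4, 21.9]), 89.79) mean [405.9   4.6  44. ]
side orange z [107.32589209 127.52026696 130.63756418]
bar 111 (array([581.2, 175.4]), array([ 9.2, 69.4]), 9.78) mean [580.4 177.5 126.2]
yellow 42 (array([ 526.1, -276.4]), array([ 21.7, 139.7]), 17.17) mean [ 508.4 -222.2   92.1]
blue 513 (array([ 580.8, -177.2]), array([ 93.8, 130.3]), 9.11) mean [nan nan nan]
illtop 2054 (array([ 595.8, -203.3]), array([231.9, 208.8]), 9.44) mean [nan nan nan]
dish 612 (array([ 569.7, -173.7]), array([192.2, 108.2]), 19.28) mean [nan nan nan]
backblock 291 (array([ 601.8, -191. ]), array([220. , 120.8]), 14.18) mean [ 648.5 -163.1   81. ]
rackbase 1576 (array([581. , 174.3]), array([182.2, 112.2]), 12.11) mean [nan nan nan]
rackbars 547 (array([608.2, 114.8]), array([132. , 227.3]), 22.91) mean [582.7 174.6 119. ]
vial 103 (array([404.5, -18.4]), array([76.3, 20.5]), 88.52) mean [404.6   6.1  46.5]
```

View pics/topc.png

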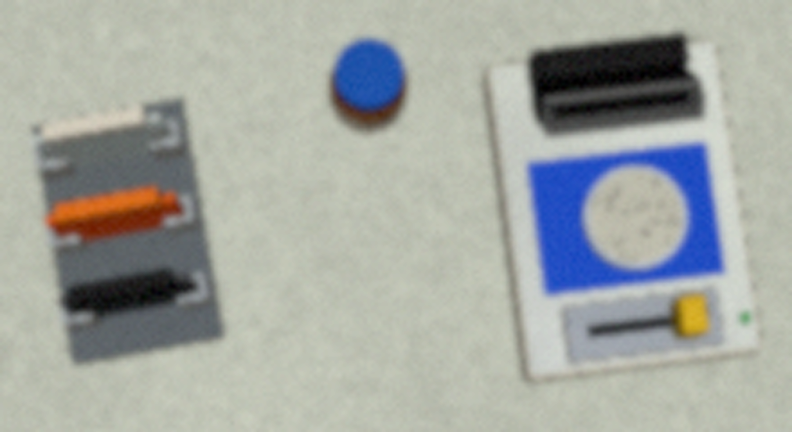

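```bash
cat >> h.py <<'E'
def plane(f,uv,z):
    K=np.array(f["camera_matrix"],float)
    p=cv2.undistortPoints(np.array(uv,float).reshape(-1,1,2),K,np.array([f["k1"],0,0,0,0.]))[:,0]
    Rm=cv2.Rodrigues(np.array(f["rvec"],float))[0]; c=-Rm.T@np.array(f["tvec"],float).ravel()
    d=np.c_[p,np.ones(len(p))]@Rm
    return c+d*((z-c[2])/d[:,2])[:,None]
def mask_rect(f,m,z):
    n,l,s,_=cv2.connectedComponentsWithStats(m.astype(np.uint8)); m=l==1+np.argmax(s[1:,4])
    v,u=np.nonzero(m); P=plane(f,np.c_[u,v],z)[:,:2].astype(np.float32)
    h=cv2.convexHull(P); r=cv2.minAreaRect(h); M=cv2.moments(h)
    return np.round([*r[0],*r[1],r[2]],1),"cen",np.round([M['m10']/M['m00'],M['m01']/M['m00']],1),len(u)
E
python3 - <<'E'
from h import *
for n in("top","side"):
    im,W,f=grab(n); H,S,V=cv2.split(cv2.cvtColor(im,cv2.COLOR_BGR2HSV)); X,Y,Z=np.moveaxis(W,2,0)
    roi=(X>420)&(X<760)&(Y<-20)&(Y>-330)
    print(n,"blue",mask_rect(f,(H>105)&(H<130)&(S>150)&(V>90)&roi,46))
    print("box",mask_rect(f,(Z>25)&roi,45))
    print("yel",mask_rect(f,(H>18)&(H<35)&(S>150)&(V>90)&roi&(Z>85),99.5))
    # depth: dark block top, lips, box top heights
    print("z white",np.nanmedian(Z[roi&(S<40)&(V>110)&(abs(Z-45)<10)]))
    m=roi&(V<60)&(X>620)
    print("dark z pct",np.nanpercentile(Z[m],[5,25,50,75,95]).round(0))
    r2=(X>450)&(X<720)&(Y>80)&(Y<280)
    print("obar",mask_rect(f,(H<14)&(S>170)&(V>90)&r2&(Z>118),128))
    print("rackbase",mask_rect(f,(Z>4)&(Z<14)&r2,8))
E
```

```text
top blue (array([ 585.9, -182.7,   90.2,  124.5,    6.8]), 'cen', array([ 585.8, -182.7]), 935)
box (array([ 596.7, -179.3,  234.3,  171.4,    6.8]), 'cen', array([ 595.9, -179.4]), 5905)
yel (array([ 511. , -218.7,   24.5,   16.6,    8. ]), 'cen', array([ 511.1, -218.2]), 66)
z white 43.95386943194727
dark z pct [ 66.  79.  83.  96. 109.]
obar (array([583.2, 174.3,  11.7,  66.4,  10.3]), 'cen', array([583.4, 173.5]), 130)
rackbase (array([605. , 180.1, 133.8, 113.8,   9.5]), 'cen', array([600.5, 174.3]), 828)
side blue (array([ 585.4, -182.4,   93.4,  128.3,    7. ]), 'cen', array([ 585.5, -182.1]), 557)
box (array([ 602.4, -200.5,  249.4,  258.1,    7.3]), 'cen', array([ 602.9, -190.1]), 4099)
yel (array([ 508.9, -213.2,   26.9,   25.2,    7. ]), 'cen', array([ 508.6, -214.2]), 51)
z white 44.50513139753413
dark z pct [ 52.  69.  82.  91. 106.]
obar (array([581.1, 179.4,  13.7,  73.3,  10.1]), 'cen', array([581.2, 179.2]), 122)
rackbase (array([582.9, 176.7, 180.6, 116.8,  10.3]), 'cen', array([579.7, 178.2]), 1562)
```

```bash
cat > go.py <<'E'
# go.py gx gy gz yaw tilt : grasp-point target (world mm) -> turn, shift in current tool axes
import sys; from h import *
g=np.array(list(map(float,sys.argv[1:4]))); yaw,tilt=map(float,sys.argv[4:6])
s=env.state(); R0=R.from_euler('xyz',s["ee_rot"],degrees=True); p0=s["ee_pos"]
Rt=R.from_euler('z',yaw,degrees=True)*R.from_euler('x',-90,degrees=True)*R.from_euler('z',-tilt,degrees=True)
pt=g-172*Rt.as_matrix()[:,1]
print("t",s["time_s"],"grasp now",(p0+172*R0.as_matrix()[:,1]).round(1),"rot",s["ee_rot"].round(2),"w",s["gripper_width"].round(1),"F",s["force"].round(1))
print("turn",(R0.inv()*Rt).as_rotvec().round(4),"shift",R0.inv().apply(pt-p0).round(1))
E
python3 go.py 582.5 175 230 10.1 0; python3 go.py 582.5 175 230 10.1 25
```

```text
Traceback (most recent call last):
  File "go.py", line 7, in <module>
    print("t",s["time_s"],"grasp now",(p0+172*R0.as_matrix()[:,1]).round(1),"rot",s["ee_rot"].round(2),"w",s["gripper_width"].round(1),"F",s["force"].round(1))
                                                                                                           ^^^^^^^^^^^^^^^^^^^^^^^^
AttributeError: 'float' object has no attribute 'round'
Traceback (most recent call last):
  File "go.py", line 7, in <module>
    print("t",s["time_s"],"grasp now",(p0+172*R0.as_matrix()[:,1]).round(1),"rot",s["ee_rot"].round(2),"w",s["gripper_width"].round(1),"F",s["force"].round(1))
                                                                                                           ^^^^^^^^^^^^^^^^^^^^^^^^
AttributeError: 'float' object has no attribute 'round'
```

```bash
sed -i 's/s\["gripper_width"\].round(1)/round(s["gripper_width"],1)/' go.py
python3 go.py 582.5 175 230 10.1 0
```

```text
t 0.2 grasp now [ 234.2 -524.8  232.2] rot [-9.000e+01  6.000e-02 -6.595e+01] w 91.5 F [-0.1 -0.1  0.3]
turn [-7.0000e-04 -1.3273e+00 -9.0000e-04] shift [-497.3    2.8  603.2]
```

>>> carry_out(increments=[[[0,-1.327,0],[-497,0,603],0.55],[[0,-1.327,0],[-497,0,603],0.55],[[0,-1.327,0],[-497,0,603],0.55],[[0,-1.327,0],[-497,0,603],0.55],[[0,-1.327,0],[-497,0,603],0.55],[[0,-1.327,0],[-497,0,603],0.55],[[0,-1.327,0],[-497,0,603],0.55],[[0,-1.327,0],[-497,0,603],0.55],[[0,-1.327,0],[-497,0,603],0.55],[[0,-1.327,0],[-497,0,603],0.55]])

```text
time_s: 1.03
ee_pos: [420.2, -150.0, 404.9]
ee_rot: [-90.0, -0.0, 6.0]
force: [0.4, -0.6, -0.0]
gripper_width: 41.1
```

```bash
python3 go.py 582.5 175 230 10.1 0
```

```text
t 1.0333 grasp now [ 420.3 -150.1  232.9] rot [-9.002e+01 -2.000e-02  6.010e+00] w 41.1 F [ 0.4 -0.6 -0. ]
turn [ 0.0003 -0.0713  0.0004] shift [195.5   2.9 306.2]
```

>>> carry_out(increments=[[[0,-0.071,0],[195.5,3,306],0.55],[[0,-0.071,0],[195.5,3,306],0.55],[[0,-0.071,0],[195.5,3,306],0.55],[[0,-0.071,0],[195.5,3,306],0.55],[[0,-0.071,0],[195.5,3,306],0.55],[[0,-0.071,0],[195.5,3,306],0.55],[[0,-0.071,0],[195.5,3,306],0.55],[[0,-0.071,0],[195.5,3,306],0.55],[[0,-0.071,0],[195.5,3,306],0.55],[[0,-0.071,0],[195.5,3,306],0.55]])

```text
time_s: 1.87
ee_pos: [586.1, 176.6, 400.6]
ee_rot: [-89.9, -0.1, 10.0]
force: [0.0, -0.1, -0.1]
gripper_width: 41.2
```

```bash
python3 go.py 582.5 175 118 10.1 0;  python3 - <<'E'
from h import *
im,W,f=grab("side"); cv2.imwrite("pics/side1.png",cv2.resize(im[130:350,180:400],None,fx=2.7,fy=2.7,interpolation=cv2.INTER_CUBIC))
E
```

```text
t 1.8667 grasp now [586.2 177.  228.6] rot [-8.987e+01 -8.000e-02  9.990e+00] w 41.2 F [ 0.  -0.1 -0.1]
turn [-0.0022 -0.0019  0.0014] shift [ -3.9 110.6  -1.2]
```

View pics/side1.png

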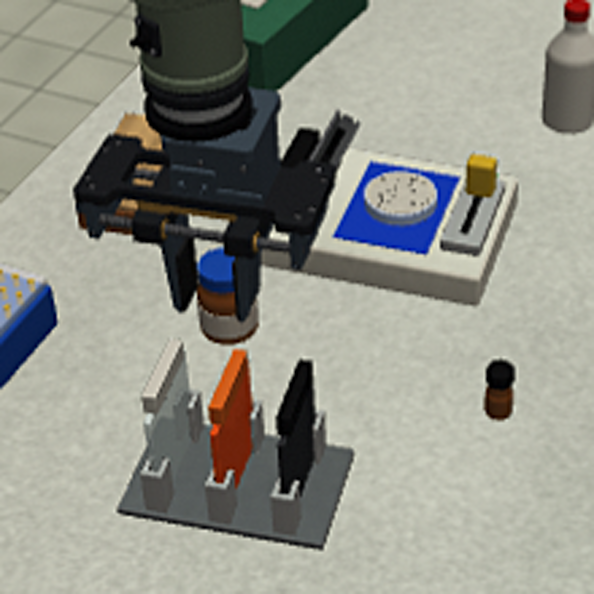

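The fingers hang above the orange bar, at crop x 180 and 245 with the bar at 230. The jaws open across its thickness, so I'm going down.

>>> carry_out(increments=[[[0,0,0],[-3.5,30,-1.2],0.55],[[0,0,0],[-3.5,60,-1.2],0.55],[[0,0,0],[-3.5,85,-1.2],0.55],[[0,0,0],[-3.5,100,-1.2],0.55],[[0,0,0],[-3.5,110,-1.2],0.55],[[0,0,0],[-3.5,110,-1.2],0.55],[[0,0,0],[-3.5,110,-1.2],0.55]])

```text
time_s: 2.5
ee_pos: [581.0, 169.4, 292.1]
ee_rot: [-90.0, -0.0, 9.7]
force: [-0.8, -0.1, 0.2]
gripper_width: 41.0
```

>>> carry_out(increments=[[[0,0,0],[0,0,0],1],[[0,0,0],[0,0,0],1],[[0,0,0],[0,0,0],1],[[0,0,0],[0,0,0],1],[[0,0,0],[0,0,0],1],[[0,0,0],[0,0,0],1]], force=25)

```text
time_s: 3.0
ee_pos: [581.8, 170.2, 292.4]
ee_rot: [-90.0, -0.2, 9.8]
force: [2.4, 0.3, 1.2]
gripper_width: 12.0
```

```bash
python3 go.py 582.5 175 260 10.1 0
```

```text
t 3.0 grasp now [582.4 170.3 120.4] rot [-90.    -0.22   9.76] w 12.0 F [2.4 0.3 1.2]
turn [ 0.0001 -0.0059  0.0038] shift [   2.1 -139.6    4.6]
```

>>> carry_out(increments=[[[0,0,0],[0,-15,0],1],[[0,0,0],[0,-35,0],1],[[0,0,0],[0,-55,0],1],[[0,0,0],[0,-80,0],1],[[0,0,0],[0,-110,0],1],[[0,0,0],[0,-140,0],1],[[0,0,0],[0,-160,0],1],[[0,0,0],[0,-160,0],1],[[0,0,0],[0,-160,0],1]])

```text
time_s: 3.75
ee_pos: [580.8, 170.0, 452.3]
ee_rot: [-90.0, -0.1, 9.7]
force: [-0.2, -0.5, -1.7]
gripper_width: 11.9
```

```bash
python3 - <<'E'
import numpy as np
o=np.array([599.6,-180.8,0]);y=np.deg2rad(6.9)
M=np.array([[np.cos(y),-np.sin(y),0],[np.sin(y),np.cos(y),0],[0,0,1]])
a=np.array([-np.sin(np.deg2rad(25)),0,np.cos(np.deg2rad(25))])
f=np.array([75,0,59])
for k in (0,52,80,110,180,220): print(k,(o+M@(f+k*a)).round(1))
E
python3 go.py 590 -182 290 6.9 25
```

```text
0 [ 674.1 -171.8   59. ]
52 [ 652.2 -174.4  106.1]
80 [ 640.5 -175.9  131.5]
110 [ 627.9 -177.4  158.7]
180 [ 598.5 -180.9  222.1]
220 [ 581.8 -183.   258.4]
t 3.75 grasp now [580.9 170.1 280.3] rot [-9.00e+01 -6.00e-02  9.74e+00] w 11.9 F [-0.2 -0.5 -1.7]
turn [-0.0109  0.0488 -0.4351] shift [-123.1    6.2 -344.9]
```

```bash
python3 go.py 581 -187 261 6.9 25
```

```text
t 3.75 grasp now [580.9 170.1 280.3] rot [-9.00e+01 -6.00e-02  9.74e+00] w 11.9 F [-0.2 -0.5 -1.7]
turn [-0.0109  0.0488 -0.4351] shift [-132.8   35.2 -348.3]
```

>>> carry_out(increments=[[[0,0,-0.04],[-12,0,-30],1],[[0,0,-0.09],[-25,0,-65],1],[[0,0.01,-0.13],[-38,0,-100],1],[[0,0.02,-0.18],[-52,0,-135],1],[[0,0.02,-0.22],[-65,5,-170],1],[[-0.01,0.03,-0.27],[-79,10,-205],1],[[-0.01,0.03,-0.31],[-92,15,-240],1],[[-0.01,0.04,-0.36],[-106,20,-275],1],[[-0.01,0.045,-0.4],[-120,27,-310],1],[[-0.011,0.049,-0.435],[-130,33,-340],1]])

```text
time_s: 4.58
ee_pos: [508.6, -188.8, 415.8]
ee_rot: [-89.9, -24.7, 6.8]
force: [0.1, 0.5, -0.3]
gripper_width: 11.9
```

>>> carry_out(increments=[[[0,0,0],[0,0,0],1],[[0,0,0],[0,0,0],1],[[0,0,0],[0,0,0],1]])

```text
time_s: 4.83
ee_pos: [510.1, -186.7, 417.1]
ee_rot: [-89.9, -24.7, 6.8]
force: [-0.5, -0.0, -0.4]
gripper_width: 11.9
```

```bash
python3 go.py 581 -187 261 6.9 25;  python3 - <<'E'
from h import *
for n in("side","top"):
    im,W,f=grab(n); cv2.imwrite(f"pics/{n}2f.png",im); np.save(f"{n}2.npy",W)
    import pickle; pickle.dump(f,open(n+"2.pkl","wb"))
a=cv2.imread("pics/side2f.png")[110:260,220:420]; b=cv2.imread("pics/top2f.png")[150:300,320:520]
cv2.imwrite("pics/both2.png",np.hstack([cv2.resize(i,None,fx=2,fy=2,interpolation=cv2.INTER_CUBIC) for i in(a,b)]))
E
```

```text
t 4.8333 grasp now [ 581.5 -177.8  260.9] rot [-89.86 -24.73   6.81] w 11.9 F [-0.5 -0.  -0.4]
turn [-0.0017 -0.0014 -0.0046] shift [-2.2 -0.8 -8.8]
```

View pics/both2.png

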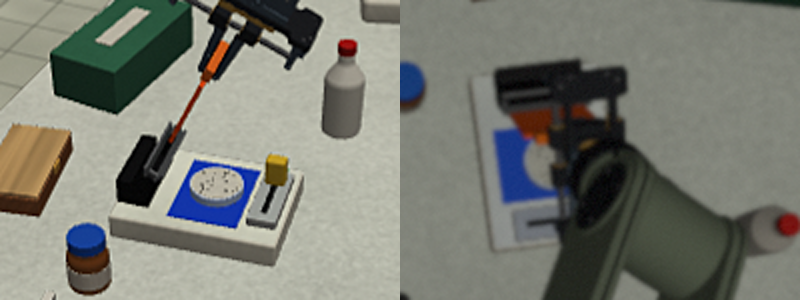

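```bash
cat > sh.py <<'E'
from h import *
o=np.array([599.6,-180.8,0]); Ri=R.from_euler('zy',[6.9,0],degrees=True)
S=(R.from_euler('z',6.9,degrees=True)*R.from_euler('y',-25,degrees=True)).as_matrix(); fl=o+Ri.apply([75,0,59])
def meas(im,W,n):
    H,Sa,V=cv2.split(cv2.cvtColor(im,cv2.COLOR_BGR2HSV))
    m=(H<14)&(Sa>150)&(V>60)&np.isfinite(W[...,0])
    L=(W[m]-fl)@S; k=(abs(L[:,0])<40)&(abs(L[:,1])<80)&(L[:,2]>0)&(L[:,2]<290); L=L[k]
    print(n,len(L),"z",np.percentile(L[:,2],[1,99]).round(1),"y",np.percentile(L[:,1],[1,3,97,99]).round(1))
    for a in range(int(L[:,2].min())//25*25,280,25):
        q=L[(L[:,2]>=a)&(L[:,2]<a+25)]
        if len(q)>4: print("  z",a,"n",len(q),"x",np.percentile(q[:,0],[10,50,90]).round(1),"y",np.percentile(q[:,1],[2,98]).round(1))
E
python3 - <<'E'
from sh import *
for n in("side","top"): meas(cv2.imread(f"pics/{n}2f.png"),np.load(n+"2.npy"),n)
g=np.array([581.5,-177.8,260.9]); print("grasp in slot",((g-fl)@S).round(1))
E
```

```text
side 178 z [113.7 236.1] y [-23.2 -20.   57.4  58.9]
  z 100 n 10 x [-1.5  0.6  3. ] y [47.5 56.2]
  z 125 n 17 x [-0.9  1.1  3. ] y [49.8 56.4]
  z 150 n 12 x [-0.5  0.9  2.4] y [46.8 58.4]
  z 175 n 14 x [-0.5  0.9  2.6] y [45.8 57.1]
  z 200 n 37 x [-2.   1.6  4.9] y [22.  59.9]
  z 225 n 87 x [-3.8  1.2  6.3] y [-22.9  46.5]
top 265 z [112.5 286.7] y [-28.3 -27.   53.4  54.8]
  z 100 n 29 x [3.1 4.2 5.9] y [-28.9  50.7]
  z 125 n 72 x [3.5 5.4 6.2] y [-28.   53.8]
  z 150 n 68 x [3.8 5.4 6.3] y [-27.4  53.5]
  z 175 n 36 x [5.2 5.7 6.4] y [21.3 53.2]
  z 200 n 28 x [4.4 6.7 8.7] y [33.1 54.8]
  z 225 n 28 x [-1.4  3.7  8.3] y [35. 46.]
grasp in slot [  1.4   5.2 222.1]
```

>>> carry_out(increments=[[[-0.002,-0.001,-0.005],[-1.4,0,-5],1],[[-0.002,-0.001,-0.005],[-1.4,0,-10],1],[[-0.002,-0.001,-0.005],[-1.4,15,-10],1],[[-0.002,-0.001,-0.005],[-1.4,30,-10],1],[[-0.002,-0.001,-0.005],[-1.4,45,-10],1],[[-0.002,-0.001,-0.005],[-1.4,52,-10],1],[[-0.002,-0.001,-0.005],[-1.4,52,-10],1],[[-0.002,-0.001,-0.005],[-1.4,52,-10],1],[[-0.002,-0.001,-0.005],[-1.4,52,-10],1]])

```text
time_s: 5.68
ee_pos: [532.3, -194.5, 371.9]
ee_rot: [-90.2, -25.3, 7.0]
force: [0.1, -0.2, -0.2]
gripper_width: 11.4
```

```bash
python3 go.py 600 -183 220 6.9 25;  python3 - <<'E'
from sh import *
s=env.state(); R0=R.from_euler('xyz',s["ee_rot"],degrees=True); g=s["ee_pos"]+172*R0.as_matrix()[:,1]
print("grasp in slot",((g-fl)@S).round(1))
I=[]
for n in("side","top"):
    im,W,f=grab(n); meas(im,W,n)
    K=np.array(f["camera_matrix"]); D=np.array([f["k1"],0,0,0,0.])
    c=(130,250,270,370) if n=="side" else (170,260,350,450)
    b=cv2.resize(im[c[0]:c[0]+90,c[2]:c[2]+100],None,fx=4,fy=4,interpolation=cv2.INTER_CUBIC); b=cv2.convertScaleAbs(b,alpha=1.5)
    # model outlines: inner floor gap, mouth
    for z,w,h in((52,18,104),(40,8.5,93)):
        q=np.array([[x*w/2,y*h/2,z] for x,y in((-1,-1),(1,-1),(1,1),(-1,1))],float)@S.T+fl
        p=cv2.projectPoints(q,np.array(f["rvec"],float),np.array(f["tvec"],float),K,D)[0][:,0]
        p=((p-[c[2],c[0]]+.5)*4*4).astype(int); cv2.polylines(b,[p.reshape(-1,1,2)],True,(0,255,0),1,cv2.LINE_AA,2)
    I.append(b)
cv2.imwrite("pics/both3.png",np.hstack(I))
E
```

```text
t 5.6833 grasp now [ 605.3 -186.2  216.4] rot [-90.21 -25.29   6.99] w 11.4 F [ 0.1 -0.2 -0.2]
turn [0.0029 0.0014 0.0051] shift [-2.  -5.3  3.3]
grasp in slot [  3.1  -6.1 172.2]
side 186 z [ 58.9 190.8] y [-31.7 -30.2  45.4  46.5]
  z 50 n 11 x [1.1 3.6 6.2] y [28.5 44.6]
  z 75 n 18 x [1.2 3.4 5.9] y [13.4 46. ]
  z 100 n 17 x [1.3 3.4 5.4] y [37.9 48.2]
  z 125 n 18 x [1.4 3.5 5.6] y [13.  44.9]
  z 150 n 34 x [-0.2  2.8  6.3] y [27.6 45.4]
  z 175 n 85 x [-2.3  2.6  7.8] y [-31.1  33.7]
top 262 z [ 16.9 240.9] y [-44.2 -41.2  43.3  43.9]
  z 50 n 36 x [4.5 5.1 7.2] y [-43.1  40. ]
  z 75 n 71 x [4.6 5.4 7.4] y [-43.   44.1]
  z 100 n 56 x [4.7 6.1 7.1] y [-39.9  43.4]
  z 125 n 32 x [6.  7.  7.4] y [12.8 43.5]
  z 150 n 31 x [ 2.8  6.6 10.1] y [17.5 42.5]
  z 175 n 23 x [0.3 4.9 9. ] y [23.7 34. ]
  z 225 n 7 x [19.2 25.3 35.2] y [28.2 33.1]
```

View pics/both3.png

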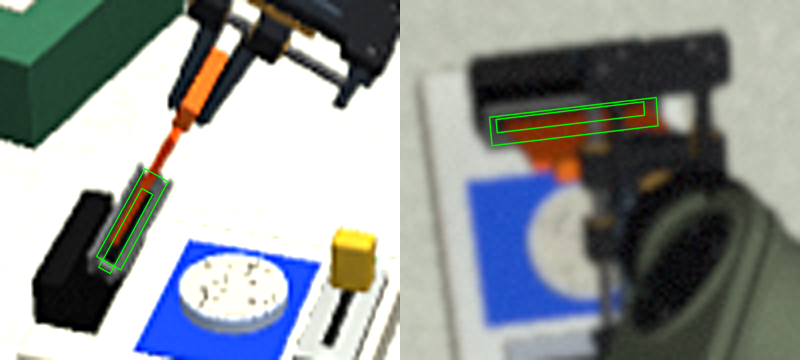

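Run:
```python
from sh import *
for n in("side","top"):
    W=np.load(n+"0.npy"); W=W[np.isfinite(W[...,0])]; L=(W-fl)@S
    L=L[(abs(L[:,0])<30)&(abs(L[:,1])<75)]
    for a,b in((10,40),(40,48),(48,56)):
        q=L[(L[:,2]>a)&(L[:,2]<b)]
        if len(q)>5:print(n,a,len(q),"x",np.percentile(q[:,0],[2,10,50,90,98]).round(1),"y",np.percentile(q[:,1],[1,3,97,99]).round(1))
    print(n,"zmax",np.percentile(L[:,2],[90,95,99]).round(1))
    hi=L[(L[:,2]>46)&(L[:,2]<60)]; print(np.histogram(hi[:,0],np.arange(-30,31,4)))
s=[]
for i in range(4):
    import time
    st=env.state(); R0=R.from_euler('xyz',st["ee_rot"],degrees=True); s.append(((st["ee_pos"]+172*R0.as_matrix()[:,1]-fl)@S).round(1)); grab("side")
print(s)
```

```text
side 10 259 x [-10.4  -5.2  16.8  27.   29.2] y [-53.1 -51.8  56.5  57.3]
side 40 96 x [-10.5  -8.5  -1.    7.7   9.3] y [-55.6 -53.8  54.   55.6]
side 48 129 x [-13.4 -12.4   2.8  12.9  13.9] y [-57.4 -55.3  54.9  55.8]
side zmax [49.5 52.  54.6]
(array([ 0,  0,  0,  0, 38, 32,  9,  8,  6, 24, 42,  2,  0,  0,  0]), array([-30, -26, -22, -18, -14, -10,  -6,  -2,   2,   6,  10,  14,  18,
        22,  26,  30]))
top 10 483 x [-7.2 -5.4 11.8 26.9 29.4] y [-52.4 -49.9  54.7  55.4]
top 40 145 x [-13.7  -9.6  -5.2  10.3  12.5] y [-53.3 -51.7  53.7  55.1]
top 48 191 x [-14.3 -12.5  -6.3  12.1  13.2] y [-55.4 -53.9  54.2  54.8]
top zmax [49.1 51.4 54.3]
(array([ 0,  0,  0,  8, 62, 54, 11,  6,  8, 24, 62,  3,  0,  0,  0]), array([-30, -26, -22, -18, -14, -10,  -6,  -2,   2,   6,  10,  14,  18,
        22,  26,  30]))
[array([  3. ,  -6.2, 172.4]), array([  3. ,  -6.2, 172.4]), array([  2.8,  -6.1, 172.3]), array([  2.7,  -6.1, 172.2])]
```

>>> carry_out(increments=[[[0.003,0.001,0.005],[-2.6,0,-0.5],1],[[0.003,0.001,0.005],[-2.6,4,-0.5],1],[[0.003,0.001,0.005],[-2.6,8,-0.5],1],[[0.003,0.001,0.005],[-2.6,12,-0.5],1],[[0.003,0.001,0.005],[-2.6,16,-0.5],1],[[0.003,0.001,0.005],[-2.6,20,-0.5],1],[[0.003,0.001,0.005],[-2.6,24,-0.5],1],[[0.003,0.001,0.005],[-2.6,28,-0.5],1],[[0.003,0.001,0.005],[-2.6,28,-0.5],1],[[0.003,0.001,0.005],[-2.6,28,-0.5],1]])

```text
time_s: 6.82
ee_pos: [542.0, -193.9, 344.3]
ee_rot: [-89.9, -24.9, 6.9]
force: [0.8, -0.2, -0.9]
gripper_width: 11.9
```

```bash
cat > chk.py <<'E'
from sh import *
import sys
for n in("side","top"): 
    im,W,f=grab(n); meas(im,W,n)
    if len(sys.argv)>1: cv2.imwrite(f"pics/{n}{sys.argv[1]}.png",im)
st=env.state(); R0=R.from_euler('xyz',st["ee_rot"],degrees=True)
print("t",st["time_s"],"grasp in slot",((st["ee_pos"]+172*R0.as_matrix()[:,1]-fl)@S).round(1),"rot err",np.rad2deg((R0.inv()*R.from_matrix(S)*R.from_euler('x',-90,degrees=True)).as_rotvec()).round(2),"F slot",(st["force"]@S).round(1),"T",st["torque"].round(2),st["gripper_width"])
E
python3 chk.py
```

```text
side 174 z [ 45.  157.2] y [-32.1 -27.6  45.6  46.8]
  z 25 n 7 x [-5.  -3.1 -0.2] y [-27.2  46. ]
  z 50 n 19 x [-3.2 -0.1  2. ] y [-2.4 46.9]
  z 75 n 17 x [-3.1 -1.   1.6] y [11.1 46.7]
  z 100 n 19 x [-3.2 -0.6  1.6] y [30.3 46.1]
  z 125 n 60 x [-4.9 -0.8  3.5] y [-33.6  42. ]
  z 150 n 51 x [-5.9 -0.9  3.7] y [-27.1  33.6]
top 238 z [  6.6 215.2] y [-43.8 -41.9  43.7  44.4]
  z 25 n 43 x [-0.7  0.7  3.6] y [-45.7  41.5]
  z 50 n 66 x [0.1 1.1 3.2] y [-43.1  45.1]
  z 75 n 47 x [0.9 2.2 3.4] y [-39.3  44.3]
  z 100 n 27 x [2.3 2.9 3.5] y [19.3 43.4]
  z 125 n 34 x [-1.6  2.7  5.8] y [22.4 41.6]
  z 150 n 10 x [-2.6 -0.   5.1] y [23.8 33.4]
  z 200 n 7 x [15.1 22.  28.5] y [28.4 33.2]
t 6.9167 grasp in slot [ -0.8  -6.  143.5] rot err [-0.03 -0.01 -0.04] F slot [ 0.8  0.3 -1.3] T [ 0.05 -0.14 -0.09] 11.894565037004076
```

>>> carry_out(increments=[[[0,0,0],[0.8,3,0],1],[[0,0,0],[0.8,6,0],1],[[0,0,0],[0.8,9,0],1],[[0,0,0],[0.8,12,0],1],[[0,0,0],[0.8,15,0],1],[[0,0,0],[0.8,18,0],1],[[0,0,0],[0.8,21,0],1],[[0,0,0],[0.8,24,0],1],[[0,0,0],[0.8,24,0],1]])

```text
time_s: 7.67
ee_pos: [552.6, -192.6, 322.5]
ee_rot: [-89.9, -24.9, 6.9]
force: [-0.4, -0.7, -0.8]
gripper_width: 11.7
```

```bash
python3 chk.py|grep grasp
```

```text
t 7.7667 grasp in slot [ -0.4  -5.9 119.3] rot err [-0.05  0.   -0.09] F slot [-0.3 -0.7 -0.2] T [-0.1   0.31  0.04] 11.697679772362726
```

>>> carry_out(increments=[[[0,0,0],[0.3,2,0],1],[[0,0,0],[0.3,4,0],1],[[0,0,0],[0.3,5,0],1],[[0,0,0],[0.3,6,0],1],[[0,0,0],[0.3,7,0],1],[[0,0,0],[0.3,7,0],1],[[0,0,0],[0.3,7,0],1]])

```text
time_s: 8.35
ee_pos: [555.6, -192.2, 316.9]
ee_rot: [-90.0, -24.9, 6.9]
force: [-0.2, 0.1, -1.6]
gripper_width: 11.4
```

```bash
python3 chk.py|grep grasp
```

```text
t 8.45 grasp in slot [ 1.000e-01 -6.000e+00  1.125e+02] rot err [-0.03 -0.   -0.06] F slot [-0.2  0.8 -0.8] T [-0.08  0.19 -0.03] 11.972700196097916
```

No contact force yet, so I'll go down 3 mm more to feel the floor.

>>> carry_out(increments=[[[0,0,0],[0,1,0],1],[[0,0,0],[0,2,0],1],[[0,0,0],[0,3,0],1],[[0,0,0],[0,3,0],1],[[0,0,0],[0,3,0],1]])

```text
time_s: 8.87
ee_pos: [556.3, -192.1, 316.5]
ee_rot: [-90.0, -25.0, 6.9]
force: [-9.5, 0.5, 13.4]
gripper_width: 11.8
```

```bash
python3 chk.py
```

```text
side 156 z [ 20.4 133.9] y [-45.6 -34.   45.2  47.2]
  z 25 n 7 x [-0.4  2.8  5.8] y [-46.9  43.2]
  z 50 n 17 x [-2.3 -0.2  2.8] y [17.8 47.7]
  z 75 n 23 x [-2.1  0.   2.2] y [15.5 47.1]
  z 100 n 104 x [-4.1  0.6  5.2] y [-32.5  37.5]
top 124 z [ 33.9 184.3] y [-37.8   5.4  44.4  44.9]
  z 25 n 29 x [1.2 2.1 4.1] y [-38.9  42.3]
  z 50 n 33 x [1.5 3.5 4.6] y [11.1 44.8]
  z 75 n 27 x [1.2 3.9 4.7] y [18.8 44.7]
  z 100 n 31 x [-0.3  5.3  7.8] y [23.9 34.7]
t 8.9667 grasp in slot [  0.8  -5.9 111.9] rot err [-0.01  0.04  0.03] F slot [-2.6  1.9 14.9] T [0.18 0.96 0.1 ] 11.95672230167286
```

The floor is there: 15 N along the slot at depth about 112, as expected. I'll ease off, let go and back out along the slot axis.

>>> carry_out(increments=[[[0,0,0],[-0.5,-2,0],1],[[0,0,0],[-0.5,-2,0],0.6],[[0,0,0],[-0.5,-2,0],0.55],[[0,0,0],[-0.5,-2,0],0.55],[[0,0,0],[-0.5,-2,0],0.55],[[0,0,0],[-0.5,-2,0],0.55],[[0,0,0],[-0.5,-15,0],0.55],[[0,0,0],[-0.5,-45,0],0.55],[[0,0,0],[-0.5,-80,0],0.55],[[0,0,0],[-0.5,-100,0],0.55]])

```text
time_s: 9.8
ee_pos: [513.8, -197.5, 408.4]
ee_rot: [-90.1, -25.1, 6.9]
force: [-0.0, -0.5, 0.5]
gripper_width: 41.0
```

```bash
python3 chk.py 5
python3 - <<'E'
import cv2,numpy as np
a=cv2.imread('pics/side5.png')[110:260,240:400];b=cv2.imread('pics/top5.png')[160:310,320:480]
cv2.imwrite('pics/b5.png',cv2.resize(np.hstack([a,b]),None,fx=2.5,fy=2.5,interpolation=cv2.INTER_CUBIC))
E
```

```text
side 147 z [ 36.1 123.4] y [-33.2 -29.4  45.6  46.6]
  z 25 n 7 x [-4.5 -1.8  2. ] y [-43.3  43.8]
  z 50 n 21 x [-3.1 -0.5  1.9] y [-2.8 49.9]
  z 75 n 20 x [-2.9 -0.9  1.3] y [29.5 45.2]
  z 100 n 98 x [-5.8 -1.3  3.3] y [-30.9  38.1]
top 248 z [ 30.3 122.6] y [-17.5 -14.1  43.1  44.6]
  z 25 n 57 x [-0.3  1.1  3.1] y [-19.4  40.8]
  z 50 n 59 x [-0.   1.3  3.1] y [-14.8  44.7]
  z 75 n 45 x [0.2 1.7 3.6] y [-11.1  44.4]
  z 100 n 85 x [-3.1  2.3  5.5] y [-1.1 34.4]
t 9.9 grasp in slot [  2.5  -7.2 214.3] rot err [0.24 0.06 0.37] F slot [-0.5  0.5  0.6] T [-0.05  0.16 -0.02] 41.17615178286392
```

View pics/b5.png

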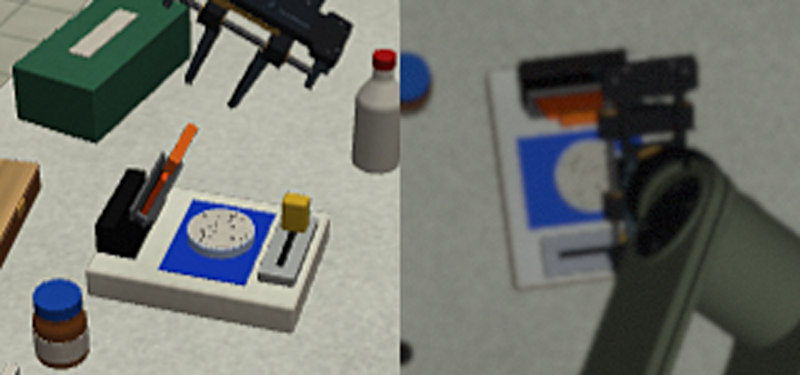

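The shield is seated: bar top at depth about 123, blade centred, fingers clear at crop (190–270, 60–110). The dish has not moved and the shutter grip is at (295,212), still closed. Next I'll turn the gripper and go above the shutter.

```bash
python3 go.py 511.4 -217 215 -83.1 0
```

```text
t 9.9 grasp now [ 587.3 -189.5  254.3] rot [-90.27 -25.37   6.96] w 41.2 F [-0.7  0.4  0.3]
turn [-0.3438  1.5428  0.3506] shift [-14.2  18.5 -18.8]
```

>>> carry_out(increments=[[[-0.034,0.154,0.035],[-5,0,-5],0.55],[[-0.069,0.309,0.07],[-10,5,-10],0.55],[[-0.103,0.463,0.105],[-14,10,-15],0.55],[[-0.344,1.543,0.351],[-14,18.5,-19],0.55],[[-0.344,1.543,0.351],[-14,18.5,-19],0.55],[[-0.344,1.543,0.351],[-14,18.5,-19],0.55],[[-0.344,1.543,0.351],[-14,18.5,-19],0.55],[[-0.344,1.543,0.351],[-14,18.5,-19],0.55],[[-0.344,1.543,0.351],[-14,18.5,-19],0.55],[[-0.344,1.543,0.351],[-14,18.5,-19],0.55]])

```text
time_s: 10.73
ee_pos: [512.0, -216.5, 381.1]
ee_rot: [-86.8, -4.7, -63.3]
force: [0.0, 0.7, -0.6]
gripper_width: 40.8
```

```bash
python3 go.py 511.4 -217 215 -83.1 0
```

```text
t 10.7333 grasp now [ 526.8 -224.7  210. ] rot [-86.83  -4.69 -63.32] w 40.8 F [ 0.   0.7 -0.6]
turn [-0.0688  0.3472  0.0715] shift [ 0.7 -5.9 -0.4]
```

>>> carry_out(increments=[[[-0.069,0.347,0.072],[0.7,-6,0],0.55],[[-0.069,0.347,0.072],[0.7,-6,0],0.55],[[-0.069,0.347,0.072],[0.7,-6,0],0.55],[[-0.069,0.347,0.072],[0.7,-6,0],0.55],[[-0.069,0.347,0.072],[0.7,-6,0],0.55],[[-0.069,0.347,0.072],[0.7,-6,0],0.55]])

```text
time_s: 11.23
ee_pos: [511.8, -216.9, 387.5]
ee_rot: [-89.9, -0.1, -82.6]
force: [-0.3, -0.0, 0.4]
gripper_width: 41.0
```

```bash
python3 go.py 511.4 -217 88 -83.1 0; python3 chk.py 6|tail -1
python3 - <<'E'
import cv2,numpy as np
a=cv2.imread('pics/side6.png')[90:260,240:430]
cv2.imwrite('pics/s6.png',cv2.resize(a,None,fx=3,fy=3,interpolation=cv2.INTER_CUBIC))
E
```

```text
t 11.2333 grasp now [ 512.2 -217.1  215.5] rot [-8.987e+01 -8.000e-02 -8.263e+01] w 41.0 F [-0.3 -0.   0.4]
turn [-0.0023  0.0082  0.0013] shift [ -0.2 127.5  -0.7]
t 11.3333 grasp in slot [-84.3 -25.6 212.4] rot err [ 19.47 -88.03 -19.48] F slot [-0.6  0.9  0.5] T [ 0.02 -0.01 -0.07] 41.20072400513261
```

View pics/s6.png

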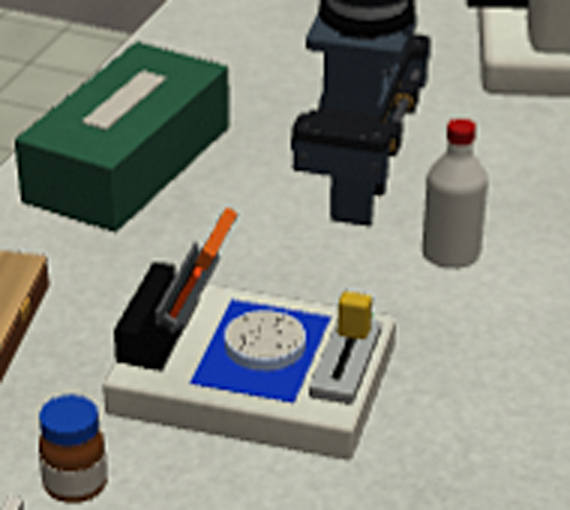

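The gripper sits above the yellow grip (fingers at crop (352,200), grip at (355,312)). Going down with the jaws a bit wider, then pinching lightly.

>>> carry_out(increments=[[[0,0.008,0],[0,30,-0.7],0.42],[[0,0.008,0],[0,60,-0.7],0.42],[[0,0.008,0],[0,85,-0.7],0.42],[[0,0.008,0],[0,105,-0.7],0.42],[[0,0.008,0],[0,120,-0.7],0.42],[[0,0.008,0],[0,126,-0.7],0.42],[[0,0.008,0],[0,126,-0.7],0.42],[[0,0.008,0],[0,126,-0.7],0.42]])

```text
time_s: 12.0
ee_pos: [511.7, -217.3, 262.5]
ee_rot: [-89.8, -0.1, -83.2]
force: [-0.2, 0.3, -0.3]
gripper_width: 53.0
```

>>> carry_out(increments=[[[0,0,0],[0,0,0],1],[[0,0,0],[0,0,0],1],[[0,0,0],[0,0,0],1],[[0,0,0],[0,0,0],1],[[0,0,0],[0,0,0],1],[[0,0,0],[0,0,0],1]], force=12)

```text
time_s: 12.5
ee_pos: [511.6, -217.5, 262.5]
ee_rot: [-89.8, -0.1, -83.2]
force: [-0.4, -1.9, 2.2]
gripper_width: 20.0
```

```bash
python3 go.py 504 -157.5 88 -83.1 0
```

```text
t 12.5 grasp now [ 512.2 -217.8   90.5] rot [-89.8   -0.14 -83.21] w 20.0 F [-0.4 -1.9  2.2]
turn [-0.0035 -0.0019  0.0024] shift [-60.5   2.4  -0.5]
```

>>> carry_out(increments=[[[0,0,0],[-6,0,0],1],[[0,0,0],[-13,0,0],1],[[0,0,0],[-20,0,0],1],[[0,0,0],[-27,0,0],1],[[0,0,0],[-34,0,0],1],[[0,0,0],[-41,0,0],1],[[0,0,0],[-47,0,0],1],[[0,0,0],[-51,0,0],1],[[0,0,0],[-51,0,0],1],[[0,0,0],[-51,0,0],1]])

```text
time_s: 13.33
ee_pos: [505.4, -165.2, 262.5]
ee_rot: [-89.8, -0.0, -83.2]
force: [-1.0, 1.3, 7.1]
gripper_width: 19.6
```

>>> carry_out(increments=[[[0,0,0],[-1,0,0],1],[[0,0,0],[-2,0,0],1],[[0,0,0],[-3,0,0],1],[[0,0,0],[-3,0,0],1]])

```text
time_s: 13.67
ee_pos: [505.1, -162.8, 262.5]
ee_rot: [-89.8, -0.1, -83.2]
force: [-1.6, -0.7, 6.5]
gripper_width: 20.1
```

>>> carry_out(increments=[[[0,0,0],[-1,0,0],1],[[0,0,0],[-2,0,0],1],[[0,0,0],[-3,0,0],1],[[0,0,0],[-3,0,0],1]])

```text
time_s: 14.0
ee_pos: [504.9, -161.0, 262.5]
ee_rot: [-89.8, -0.3, -83.1]
force: [-0.9, -7.4, 4.0]
gripper_width: 20.1
```

>>> carry_out(increments=[[[0,0,0],[-1,0,0],1],[[0,0,0],[-2,0,0],1],[[0,0,0],[-3,0,0],1],[[0,0,0],[-3,0,0],1]])

```text
time_s: 14.33
ee_pos: [504.7, -159.8, 262.5]
ee_rot: [-89.8, -0.6, -83.0]
force: [-1.7, -17.4, 1.2]
gripper_width: 19.7
```

It has reached the end stop (force −17 N, travel 58 mm). Let go and rise.

>>> carry_out(increments=[[[0,0,0],[2,0,0],0.42],[[0,0,0],[4,0,0],0.42],[[0,0,0],[4,0,0],0.42],[[0,0,0],[4,0,0],0.42],[[0,0,0],[4,0,0],0.42],[[0,0,0],[4,-20,0],0.42],[[0,0,0],[4,-50,0],0.42],[[0,0,0],[4,-90,0],0.42],[[0,0,0],[4,-130,0],0.42],[[0,0,0],[4,-160,0],0.42]])

```text
time_s: 15.17
ee_pos: [504.4, -161.0, 425.1]
ee_rot: [-89.7, -0.1, -83.2]
force: [1.5, 0.4, -0.8]
gripper_width: 52.8
```

>>> carry_out(increments=[[[0,0,0],[80,-20,-80],0.42],[[0,0,0],[80,-20,-80],0.42],[[0,0,0],[80,-20,-80],0.42],[[0,0,0],[80,-20,-80],0.42],[[0,0,0],[80,-20,-80],0.42],[[0,0,0],[80,-20,-80],0.42],[[0,0,0],[80,-20,-80],0.42]])

```text
time_s: 15.75
ee_pos: [434.9, -249.5, 441.3]
ee_rot: [-89.9, -0.0, -83.1]
force: [-0.4, 0.6, 0.8]
gripper_width: 53.0
```

```bash
python3 chk.py 7
python3 - <<'E'
from h import *
for n in("side","top"):
    im,W,f=grab(n); H,S,V=cv2.split(cv2.cvtColor(im,cv2.COLOR_BGR2HSV)); X,Y,Z=np.moveaxis(W,2,0)
    roi=(X>420)&(X<760)&(Y<-20)&(Y>-330)
    try: print(n,"yel",mask_rect(f,(H>18)&(H<35)&(S>150)&(V>90)&roi&(Z>85),99.5))
    except Exception as e: print(n,e)
a=cv2.imread('pics/side7.png')[100:350,200:440]
cv2.imwrite('pics/s7.png',cv2.resize(a,None,fx=2.4,fy=2.4,interpolation=cv2.INTER_CUBIC))
E
```

```text
side 145 z [ 39.6 123.6] y [-32.6 -28.5  45.5  46.5]
  z 25 n 5 x [-4.5 -3.1  1. ] y [ 1.4 40.8]
  z 50 n 22 x [-3.1 -0.4  1.9] y [-1.7 48.5]
  z 75 n 18 x [-3.3 -0.8  1.4] y [34.7 45.7]
  z 100 n 99 x [-5.7 -1.3  3.3] y [-32.5  41. ]
top 400 z [ 28.5 122.9] y [-43.6 -41.3  41.7  44.4]
  z 25 n 80 x [-0.2  0.7  3.5] y [-42.2  40.1]
  z 50 n 91 x [-0.1  0.8  2.7] y [-43.2  44.7]
  z 75 n 70 x [-0.1  0.9  3. ] y [-43.3  43.8]
  z 100 n 159 x [-3.5  2.2  4.8] y [-32.1  34.1]
t 15.85 grasp in slot [-134.3  -48.5  294.7] rot err [ 19.54 -88.47 -19.48] F slot [0.  0.3 0.1] T [-0.    0.04 -0.03] 52.91507355319029
side yel (array([ 501.1, -149.5,   27.4,   37.7,    9.1]), 'cen', array([ 500.7, -151.7]), 61)
top yel (array([ 504.1, -161. ,   17.1,   24.6,   88.8]), 'cen', array([ 503.9, -160.8]), 73)
```

View pics/s7.png

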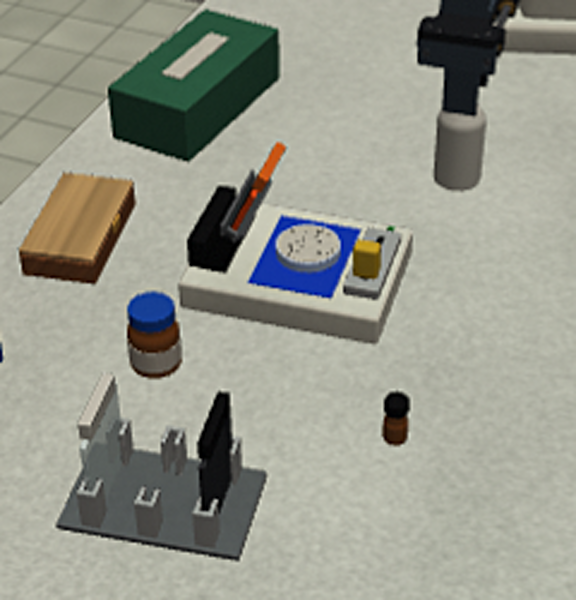

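The last view shows the shield in the slot at crop (255,190) and the shutter grip at (367,258), moved along its track. The dish, vial, jar and both other panels are standing in place. Handing in.

```bash
python3 -c "
from workcell import env
print(env.job_done())"
```

```text
the job is handed in; nothing more can be done
None
```

I slid the orange shield into the illuminator's slot, let go of it, then slid the yellow shutter to its end stop and handed the job in at about 16 s of the 59 s allowed. `job_done` returns no verdict, so the checks below are my own.

- **Shield:** The fingers felt the slot floor at about 15 N, at the expected depth. After release and again at the end, it measured centred within about 1–2 mm across the gap and along the width. The top of its bar read 123 mm from the slot floor, where 120 mm is expected. I put the difference down to depth noise and the 2 mm calibration. The tilt was judged only from the point cloud and looked well within limits.
- **Shutter:** I pushed until the stop pushed back with about 17 N. The two cameras disagreed on how far it moved, about 58 mm from the top and 63 mm from the side. Both readings are past the 54 mm needed.
- **Everything else:** In the last side picture, the dish, vial, jar and the two other panels stand where they were. I checked these by eye and did not measure them again. The dish stack was outside that picture and was not rechecked. The wash bottle was partly hidden behind the gripper, which hung about 100 mm above it.
- **Gripper:** It was holding nothing and clear of everything when I handed in.

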